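# Close up a loaded microscope stage and hold its cover plate under the leaf

## Robot

A 6-joint arm with a two-finger parallel gripper is mounted at the origin on the work surface. World frame = base frame: x ahead of the robot, y to its left, z up, the work surface at z = 0. Lengths are in m, angles in rad, forces in N, time in s.
With the tool pointing down it reaches from about 0.3 to 0.875 m from the base axis. Payload 6.4 kg.
Tool frame: the origin (TCP) lies between the finger pads; the fingertips stand 8 mm ahead of it and the grasp point (between the pads) lies 11 mm behind it; z points along the fingers, y is the direction in which the jaws open and shut (so a half turn about z gives the same grasp; the last joint's range is limited). The gripper opens to 85 mm and grips with 20 to 120 N. Pads are 22 mm wide; open, the fingers measure 114 mm over their backs; the gripper's body (76 mm by 85 mm) begins 54 mm behind the grasp point. The pads swing forward as they close: fully open they stand 13 mm farther back than shut.
Start: joints at [1.025, 0.181, 1.607, -0, 1.354, -0.206], TCP at [0.192, 0.542, 0.218] pointing down, gripper open.
Joint ranges: [-2.99, 2.99], [-0.89, 2.07], [0.3, 2.58], [-1.14, 4.28], [0, 2.63], [-3.12, 3.12]. Speed limits (rad/s): [2.57, 2.57, 3.01, 3.14, 3.14, 3.14].

## Interface

Orientations are given as a unit quaternion [w, x, y, z].
In Python, from bench import monitor, viewer, workorder, spotter gives the robot as it stands. The module is installed in compiled form; this text tells all that it offers.
- The arm moves only by the tool move_arm, never from a script. Its argument "motion" is a list of rows, each a list of 3 entries, a list of its own where there are three numbers: the shift along the tool's x, y, z in units of 60 mm (1.0 is 60 mm), then the turn, a rotation vector about the tool's x, y, z in units of 8 degrees (1.0 is 8 degrees), then the opening in per cent of the stroke, from 0 (shut) to 100 (fully open). In form: [[[dx, dy, dz], [rx, ry, rz], grip], ...]. A call has 1 to 10 rows; each row is the pose to reach, as a shift and turn from the pose commanded when the call began, along the tool's axes at that moment; what a row does not reach only later rows make up. A row lasts 1/8 s, in which the tool goes at most 62.5 mm and 10.7 degrees, less where a joint would pass 70% of its speed; a pose out of reach is approached as far as the arm can. A call with a gripper value outside its range is refused whole. The fingers move at their own pace and stop on an object; the grip force is fixed at half the most. Time passes only in rows, so rows that repeat a pose let the fingers close. It gives the time, the measured TCP pose, the force and the opening at its end, in the units of the state.
- monitor.get_obs(): the state, without advancing time (a new reading comes with each control period).
- viewer.camera(name): name is "scene" or "top" or "wrist"; returns the picture (420x560x3 uint8, blue, green, red); there is no depth.
- viewer.calibration(name): a dict with "fovy" (degrees; the focal length in pixels is half the picture's height over the tangent of half this angle, whatever the lens; pixels are square), "cx", "cy" (the principal point, pixels), "extrinsics" (4x4, takes a point from camera to world coordinates). Camera axes: x right, y down, z forward; pixel columns grow to the right and rows downward; lengths in m; the calibration is good to about 2 mm. A picture is of the moment at which its call begins: read the wrist's pose just before it. calibration takes no time and is no camera call; for the wrist camera it gives the pose at the moment of the call.
- workorder.hand_in(): hands the job in, once; it reports no verdict.
Trained networks look in the newest picture that a camera, given by its name, has taken for a name from the list of things; names that differ only in an ending like _2 or _b are one class to them, and where a whole thing is asked for, a point or a joint stands for the part that bears it (a point fixed in the world has none). Each returns a list of dicts, best first, with "score" (0 to 1); they miss things now and then, are a little off and sometimes report something else, mostly with a low value. They report only what shows in the picture. A call takes as long as a camera call. They do not tell look-alikes from the thing itself.
- spotter.search_frame(camera, name): "centre" ([column, row] as shares, 0 to 1, of the picture: columns of its width, rows of its height, amid what is visible of it).
- spotter.outline_of(camera, name): "region" (420x560 bool, what is visible of it) and "centre" ([column, row] as shares, 0 to 1, of the picture: columns of its width, rows of its height, amid what is visible of it).
The state is a dict: "time_s": time; "q": joint angles; "dq": joint speeds; "joint_efforts": joint torques, N m; "eef_pos": TCP position; "eef_rot": TCP orientation; "wrist_force": force on the tool from outside, world axes, zero at the start; "torque": the same for the moment, N m; "opening": opening from 0.0 (shut) to 1.0 (fully open).
Only numpy, scipy, OpenCV 4.12 (cv2) and the standard library are available. Lean on these libraries where they do the work, as an engineer would, in place of code of your own. Each camera call takes 0.05 s, during which the arm holds its last target. There are 200 camera calls.

## Task

The specimen is loaded: first push the stage's specimen drawer fully shut. Then take the cover plate by its bar grip, lay it on the stage over the window and slide its front edge (the one that now faces away from the robot) about 25 mm in under the hinged steel leaf, square and centred, without lifting the leaf. Finish while still holding the plate there, pressed down flat on the stage with a firm push of about 10 N; do not let go, and leave the other things on the bench alone.

Things in the scene. Friction and masses are not known exactly. Their poses are not given: they have to be found in the camera images.
- stage: The loading stage: a fixed black block 170 (x) by 140 (y) by 45 mm high on the bench. Origin at the centre of its underside; its flat top is 45 mm above that. Its -x face is the front, from which the drawer slides out; a window 45 x 50 mm in the top has its centre at x = -32 mm, y = 0. On the top at the far (+x) end stands a steel hinge block 120 mm wide (y) and 16 mm high, occupying x = 50 to 80 mm; the leaf reaches from it towards the front.
- drawer (a joint): How far the drawer stands out of the stage's front, in m: 0 is fully shut, at most 0.07; it slides along the stage's -x and stays where it is left (friction about 1.5 N).
- drawer_front (a point): Centre of the outer face of the drawer's aluminium front panel, which is 12 mm thick, 100 mm wide (y) and 30 mm high, from 12 to 42 mm above the bench. Axes as the stage's: the face looks along -x; push it along +x. With the drawer shut the face is at x = -97 mm in the stage's frame (12 mm ahead of the block).
- leaf (a joint): Angle of the hinged steel leaf in rad: 0 lying level (as it starts), positive when its free edge is lifted; a weak spring and its 50 g weight hold it down.
- leaf_edge (a point): Middle of the lower corner of the leaf's free edge, at x = 15 mm, y = 0 and z = 53.5 mm in the stage's frame. The leaf is 110 mm wide (y), 3 mm thick, level, 8.5 mm above the stage's top, and covers 35 mm (x) between this edge and the hinge block. Axes as the stage's: x points in under the leaf.
- cover_grip (a point): Centre of the upright bar grip of the loose cover plate (about 150 g). The plate is aluminium, 110 (x) by 80 (y) by 5 mm; the black bar in the middle of its upper face is 36 mm long (x), 14 mm wide (y), 28 mm high. This point is 19 mm above the plate's underside and 14 mm below the bar's top. Axes: x along the bar towards the plate's front edge, y across the bar, z up. The plate starts flat on the bench with x pointing roughly away from the robot.
- cover_edge (a point): Middle of the lower corner of the plate's front edge (the edge that goes under the leaf): 55 mm along +x and 19 mm below cover_grip. Axes as cover_grip.
- cover: The cover plate with its grip; origin at the centre of its underside, axes as cover_grip.
- jar: Bystander: jar of diameter 60 mm, 85 mm high; origin at the centre of its underside.
- slidebox: Bystander: closed slide box 92 x 122 x 34 mm; origin at the centre of its underside.
- lenscan: Bystander: steel objective, diameter 44 mm, 60 mm high, standing; origin at the centre of its underside.
Things that resemble listed ones, but are neither listed nor needed, are in the scene too. Leave any green or purple look-alike of the cover alone.

How it is judged:
By the outcome, as a careful person would: the job done as asked, in the order asked, and still so for the second after the job is handed in, while the arm keeps its last pose, push and grip.
It also fails if it takes over 54 s, if anything falls off the work surface, if the arm or the gripper's body presses on something with over 40 N, if the wrist force passes 120 N, or if a joint passes its speed limit or range.

## Working session

There is one attempt and no reset: what is moved stays moved. The work goes in short steps, Python scripts to look and compute and a tool call to move; the robot and the scene stay as the last step left them, time stands still between calls to the robot, and variables do not carry over. Pictures are saved under pics/ and viewed, about 8 in all and at most 12, crops included, and the job is handed in when it is done.

Besides the shell and the picture viewer there is one more tool, called after "Call:" as name([rows], argument=value, ...), one row to a line, values as JSON. move_arm: Moves the arm, as the interface text tells. Its arguments: {"type":"object","properties":{"motion":{"type":"array","items":{"type":"array"}}},"required":["motion"]}

```bash
mkdir -p pics; cat > h.py <<'E'
import numpy as np, cv2
from bench import monitor, viewer, workorder, spotter
from scipy.spatial.transform import Rotation as R
def ray(name,uv,cal=None):
    c=cal or viewer.calibration(name); f=210/np.tan(np.radians(c["fovy"])/2)
    E=np.array(c["extrinsics"]); d=E[:3,:3]@np.array([(uv[0]-c["cx"])/f,(uv[1]-c["cy"])/f,1.]); return E[:3,3],d
def onz(name,uv,z,cal=None):
    o,d=ray(name,uv,cal); return o+d*(z-o[2])/d[2]
def proj(name,p,cal=None):
    c=cal or viewer.calibration(name); f=210/np.tan(np.radians(c["fovy"])/2)
    E=np.array(c["extrinsics"]); q=E[:3,:3].T@(np.atleast_2d(p)-E[:3,3]).T
    return np.c_[c["cx"]+f*q[0]/q[2],c["cy"]+f*q[1]/q[2]]
def tool():
    s=monitor.get_obs(); q=s["eef_rot"]; return np.array(s["eef_pos"]),R.from_quat([q[1],q[2],q[3],q[0]]),s
E
cat > a.py <<'E'
from h import *
np.set_printoptions(precision=4,suppress=True)
p,r,s=tool(); print(s["time_s"],p,s["eef_rot"]); print(r.as_matrix())
ims={}
for n in("top","scene"):
    ims[n]=viewer.camera(n); c=viewer.calibration(n); print(n,c["fovy"],c["cx"],c["cy"],np.array(c["extrinsics"]))
    for t in("stage","drawer_front","leaf_edge","cover_grip","cover","jar","slidebox","lenscan"):
        for d in spotter.search_frame(n,t)[:3]:
            u=np.array(d["centre"])*[560,420]; print(n,t,round(d["score"],2),u,onz(n,u,0.02))
    cv2.imwrite(f"pics/{n}0.png",ims[n])
E
python3 a.py
```

```text
0.0 [0.1913 0.5416 0.217 ] [-0.0003  0.1691  0.9856 -0.0008]
[[-0.9428  0.3333 -0.0009]
 [ 0.3333  0.9428 -0.0015]
 [ 0.0004 -0.0018 -1.    ]]
top 52.46586223179694 277.6755508026097 204.58055509335802 [[-0.0154 -0.9986  0.0504  0.5354]
 [-0.9997  0.0145 -0.0183 -0.0056]
 [ 0.0175 -0.0506 -0.9986  1.1727]
 [ 0.      0.      0.      1.    ]]
top stage 0.64 [326.424 214.62 ] [ 0.5644 -0.1584  0.02  ]
top stage 0.33 [327.712 237.384] [ 0.5028 -0.1606  0.02  ]
top drawer_front 0.82 [327.992 241.416] [ 0.4919 -0.1611  0.02  ]
top drawer_front 0.68 [222.712 204.12 ] [0.5969 0.1218 0.02  ]
top leaf_edge 0.78 [325.192 181.818] [ 0.6537 -0.157   0.02  ]
top cover_grip 0.76 [218.624 203.994] [0.5974 0.1329 0.02  ]
top cover_grip 0.72 [239.624 131.502] [0.7946 0.074  0.02  ]
top cover_grip 0.7 [231.896 267.204] [0.4271 0.0988 0.02  ]
top cover 0.88 [179.984 153.384] [0.7365 0.2363 0.02  ]
top cover 0.85 [238.112 136.71 ] [0.7803 0.0783 0.02  ]
top cover 0.63 [219.072 199.5  ] [0.6096 0.1316 0.02  ]
top jar 0.84 [122.024 196.98 ] [0.6201 0.3923 0.02  ]
top slidebox 0.6 [423.416 241.71 ] [ 0.4869
[... 438 characters left out ...]
06] [ 0.489  -0.1536  0.02  ]
scene leaf_edge 0.65 [253.4  247.38] [ 0.6262 -0.1302  0.02  ]
scene leaf_edge 0.39 [227.416 245.91 ] [ 0.5742 -0.1667  0.02  ]
scene cover_grip 0.85 [312.48  191.184] [0.6163 0.1175 0.02  ]
scene cover_grip 0.84 [254.072 171.78 ] [0.4413 0.0772 0.02  ]
scene cover_grip 0.82 [357.504 236.292] [0.8006 0.0587 0.02  ]
scene cover 0.89 [377.72  190.512] [0.7504 0.2303 0.02  ]
scene cover 0.88 [311.808 197.19 ] [0.629  0.0979 0.02  ]
scene cover 0.86 [357.672 237.006] [0.8022 0.057  0.02  ]
scene jar 0.66 [369.096 138.306] [0.607 0.409 0.02 ]
scene slidebox 0.57 [117.096 294.714] [ 0.4834 -0.4261  0.02  ]
scene lenscan 0.67 [174.496 322.686] [ 0.6372 -0.393   0.02  ]
```

```bash
python3 -c "
import cv2
a=cv2.imread('pics/top0.png');cv2.imwrite('pics/top0c.png',cv2.resize(a[90:290,90:350],None,fx=3,fy=3,interpolation=2))"
```

```text
(no output)
```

View pics/top0c.png

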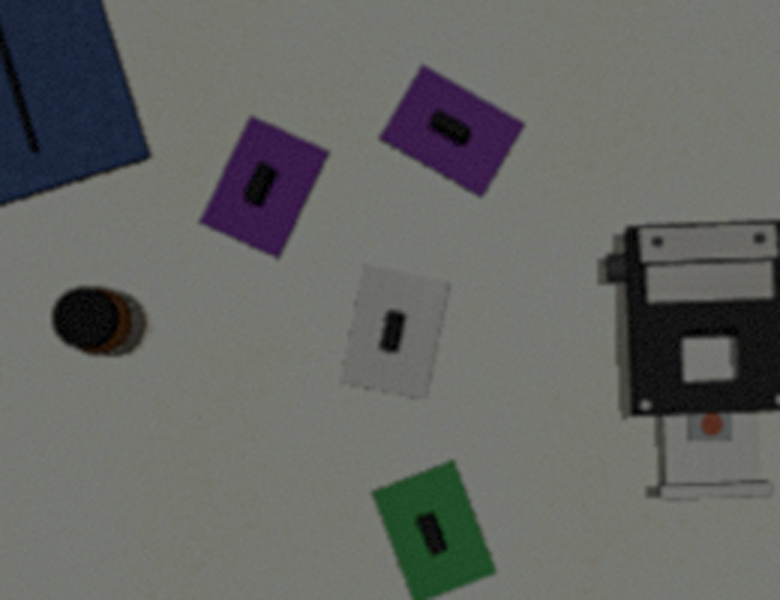

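View pics/scene0.png

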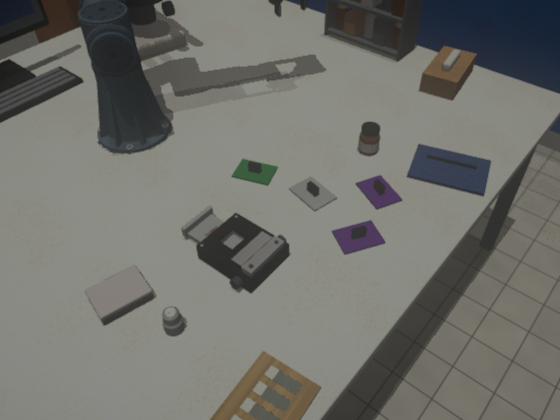

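The silver plate sits at about (222,200) in the full top picture, between two purple copies and a green one. The drawer is out, with its front at about (328,252).

```bash
cat >> h.py <<'E'
def plan(target,yaw):
    "shift (units) and turn to a TCP target with tool z down; yaw = world yaw of the jaw (y) axis minus 90deg, x tool = -x world"
    p,r,s=tool(); m=R.from_euler('z',yaw,degrees=True)*R.from_matrix([[-1,0,0],[0,1,0],[0,0,-1]])
    d=r.inv().apply(np.array(target)-p)/0.06; t=(r.inv()*m).as_rotvec(degrees=True)/8
    print("t",s["time_s"],"shift",d.round(3),"turn",t.round(3))
E
python3 -c "
from h import *
p,r,s=tool();c=viewer.calibration('wrist');E=np.array(c['extrinsics']);print(c['fovy'],r.inv().apply(E[:3,3]-p),r.as_matrix().T@E[:3,:3])
plan([.46,-.16,.27],0)
for uv in [(298.5,165.5)]:pass
# top corners of stage in crop coordinates
for n,cr,z in [('cornerTL',(630,228),.045),('cornerBL',(632,415),.045),('drawerL',(652,492),.042),('drawerR',(770,492),.042)]:
    print(n,onz('top',np.array(cr)/3+[90,90],z))
"
```

```text
63.62109528517433 [ 0.07697195  0.00053402 -0.15721453] [[ 1.57620283e-03 -9.52756625e-01 -3.03730684e-01]
 [ 9.99998756e-01  1.52150281e-03  4.16747424e-04]
 [ 6.50682219e-05 -3.03730963e-01  9.52757838e-01]]
t 0.9 shift [-8.118 -9.542 -0.869] turn [-0.    -0.    -2.434]
cornerTL [ 0.69432156 -0.08731286  0.045     ]
cornerBL [ 0.52848131 -0.08608177  0.045     ]
drawerL [ 0.46042461 -0.10271458  0.042     ]
drawerR [ 0.4586979 -0.2070353  0.042    ]
```

Call:
move_arm([
  [[-8.74, -9.29, -0.55], [0, 0, -2.43], 0],
  [[-8.74, -9.29, -0.55], [0, 0, -2.43], 0],
  [[-8.74, -9.29, -0.55], [0, 0, -2.43], 0],
  [[-8.74, -9.29, -0.55], [0, 0, -2.43], 0],
  [[-8.74, -9.29, -0.55], [0, 0, -2.43], 0],
  [[-8.74, -9.29, -0.55], [0, 0, -2.43], 0],
  [[-8.74, -9.29, -0.55], [0, 0, -2.43], 0],
  [[-8.74, -9.29, -0.55], [0, 0, -2.43], 0],
  [[-8.74, -9.29, -0.55], [0, 0, -2.43], 0],
  [[-8.74, -9.29, -0.55], [0, 0, -2.43], 0],
])

```text
time_s: 2.15
eef_pos: [0.4432, -0.0294, 0.2453]
eef_rot: [0.001, 0.001, 1.0, -0.0]
wrist_force: [0.8, 1.6, -0.5]
opening: 0.003
```

```bash
python3 -c "
from h import *
plan([.50,-.16,.25],0)"
```

```text
t 2.15 shift [-0.949 -2.176 -0.077] turn [-0.002  0.01  -0.008]
```

Call:
move_arm([
  [[-0.9, -2.1, 0], [0, 0, 0], 0],
  [[-0.9, -2.1, 0], [0, 0, 0], 0],
  [[-0.9, -2.1, 0], [0, 0, 0], 0],
  [[-0.9, -2.1, 0], [0, 0, 0], 0],
])

```text
time_s: 2.65
eef_pos: [0.4963, -0.1534, 0.2443]
eef_rot: [-0.0, 0.001, 1.0, 0.0]
wrist_force: [-0.4, -0.0, 0.1]
opening: -0.009
```

```bash
python3 -c "
from h import *
p,r,s=tool();print(p,s['wrist_force']);c=viewer.calibration('wrist')
im=viewer.camera('wrist');cv2.imwrite('pics/w1.png',im);cv2.imwrite('pics/w1b.png',cv2.convertScaleAbs(cv2.resize(im,(800,600)),alpha=1.5))
import pickle;pickle.dump(c,open('w1.pkl','wb'))"
```

```text
[ 0.49627192 -0.15344237  0.24434124] [-0.35885461 -0.00465517  0.07274597]
```

View pics/w1b.png

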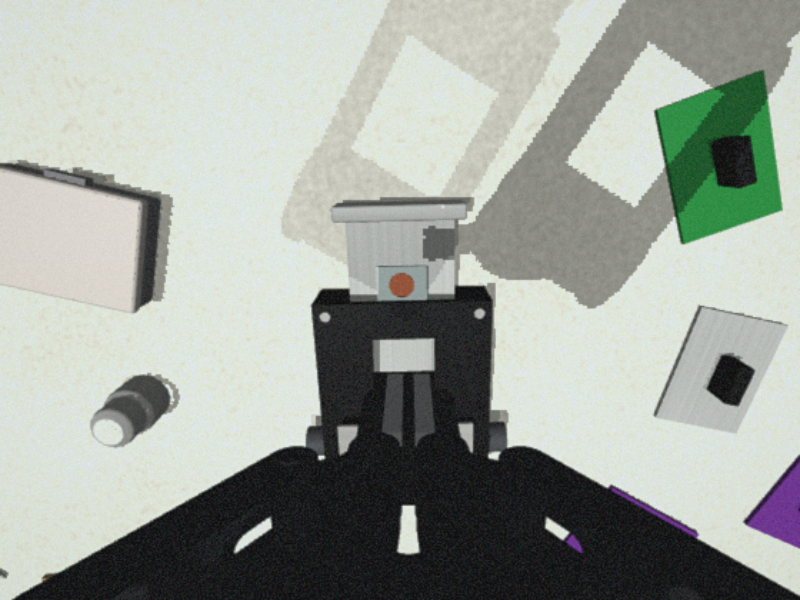

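The wrist picture shows the stage with its drawer out (front edge at about row 207, columns 333-467). The white dots at (325,317) and (480,313) mark the front corners of the top. The silver plate is on the right at (720,370).

```bash
cat > m.py <<'E'
from h import *
import pickle; np.set_printoptions(precision=4,suppress=True)
c=pickle.load(open('w1.pkl','rb')); im=cv2.imread('pics/w1.png'); g=cv2.cvtColor(im,cv2.COLOR_BGR2GRAY)
W=lambda u,z:onz('wrist',u,z,c)
S=.7
# black top outline: dark threshold in stage region
for n,u in [('dotL',(325,317)),('dotR',(480,313))]:
    x,y=int(u[0]*S),int(u[1]*S); w=g[y-7:y+8,x-7:x+8].astype(float); w=np.clip(w-60,0,None)
    yy,xx=np.mgrid[y-7:y+8,x-7:x+8]; q=((w*xx).sum()/w.sum(),(w*yy).sum()/w.sum()); print(n,q,W(q,.045))
for n,u,z in [('frontL',(313,303),.045),('frontR',(492,300),.045),('winL',(373,340),.045),('winR',(435,338),.045),('winBL',(373,372),.045),('winBR',(435,372),.045),('drL',(332,207),.042),('drR',(467,204),.042)]:
    print(n,W(np.array(u)*S,z))
sub=np.zeros_like(g); sub[int(300*S):int(437*S),int(650*S):int(790*S)]=1
hsv=cv2.cvtColor(im,cv2.COLOR_BGR2HSV)
print(g[int(340*S),int(700*S)],g[int(450*S),int(690*S)],g[int(340*S),int(660*S)])
src=np.array([(700,306),(787,325),(736,433),(656,416)],np.float32)*S
pts=cv2.cornerSubPix(g,src.reshape(-1,1,2).copy(),(4,4),(-1,-1),(3,30,.01)).reshape(-1,2)
for s in(src,pts):
    P=np.array([W(u,.005) for u in s]); print(P,P.mean(0)); print('sides',np.linalg.norm(P-np.roll(P,-1,0),axis=1))
    d=(P[2]+P[3]-P[0]-P[1]); print('yaw',np.degrees(np.arctan2(d[1],d[0])))
E
python3 m.py
```

```text
dotL (np.float64(227.00489541611037), np.float64(221.62216288384514)) [ 0.5423 -0.2181  0.045 ]
dotR (np.float64(335.2912533814247), np.float64(219.07484220018034)) [ 0.5394 -0.0976  0.045 ]
frontL [ 0.5312 -0.2262  0.045 ]
frontR [ 0.5289 -0.088   0.045 ]
winL [ 0.5619 -0.1805  0.045 ]
winR [ 0.5603 -0.1315  0.045 ]
winBL [ 0.5897 -0.1811  0.045 ]
winBR [ 0.5898 -0.131   0.045 ]
drL [ 0.4584 -0.2085  0.042 ]
drR [ 0.4563 -0.1096  0.042 ]
125 151 148
[[0.5466 0.0987 0.005 ]
 [0.564  0.1778 0.005 ]
 [0.6719 0.1554 0.005 ]
 [0.6538 0.0774 0.005 ]] [0.6091 0.1273 0.005 ]
sides [0.081  0.1102 0.0801 0.1093]
yaw -11.468325693261775
[[0.5453 0.098  0.005 ]
 [0.564  0.1778 0.005 ]
 [0.6718 0.1548 0.005 ]
 [0.6539 0.0748 0.005 ]] [0.6087 0.1264 0.005 ]
sides [0.0819 0.1102 0.0819 0.1111]
yaw -12.04980213385844
```

Call:
move_arm([
  [[0.7, -0.08, 0], [0, 0, -0.15], 0],
  [[1.27, -0.08, 0], [0, 0, -0.15], 0],
  [[1.27, -0.08, 1.0], [0, 0, -0.15], 0],
  [[1.27, -0.08, 2.0], [0, 0, -0.15], 0],
  [[1.27, -0.08, 3.0], [0, 0, -0.15], 0],
  [[1.27, -0.08, 3.6], [0, 0, -0.15], 0],
  [[1.27, -0.08, 3.6], [0, 0, -0.15], 0],
  [[1.27, -0.08, 3.6], [0, 0, -0.15], 0],
])

```text
time_s: 3.7
eef_pos: [0.4214, -0.1578, 0.0304]
eef_rot: [0.001, -0.011, 1.0, -0.001]
wrist_force: [0.4, -0.3, -0.1]
opening: 0.0
```

Call:
move_arm([
  [[-0.25, 0, 0], [0, 0, 0], 0],
  [[-0.4, 0, 0], [0, 0, 0], 0],
  [[-0.52, 0, 0], [0, 0, 0], 0],
  [[-0.64, 0, 0], [0, 0, 0], 0],
  [[-0.76, 0, 0], [0, 0, 0], 0],
  [[-0.88, 0, 0], [0, 0, 0], 0],
  [[-1.0, 0, 0], [0, 0, 0], 0],
  [[-1.12, 0, 0], [0, 0, 0], 0],
  [[-1.22, 0, 0], [0, 0, 0], 0],
  [[-1.27, 0, 0], [0, 0, 0], 0],
])

```text
time_s: 4.95
eef_pos: [0.4969, -0.1564, 0.0287]
eef_rot: [0.0, -0.01, 1.0, -0.0]
wrist_force: [0.8, 0.1, -0.7]
opening: 0.002
```

Call:
move_arm([
  [[-0.05, 0, 0], [0, 0, 0], 0],
  [[-0.1, 0, 0], [0, 0, 0], 0],
  [[-0.15, 0, 0], [0, 0, 0], 0],
  [[-0.15, 0, 0], [0, 0, 0], 0],
])

```text
time_s: 5.45
eef_pos: [0.5057, -0.1563, 0.0288]
eef_rot: [0.0, -0.01, 1.0, -0.0]
wrist_force: [-0.3, 1.1, -0.3]
opening: 0.001
```

Call:
move_arm([
  [[-0.03, 0, 0], [0, 0, 0], 0],
  [[-0.06, 0, 0], [0, 0, 0], 0],
  [[-0.08, 0, 0], [0, 0, 0], 0],
  [[-0.08, 0, 0], [0, 0, 0], 0],
])

```text
time_s: 5.95
eef_pos: [0.5104, -0.1562, 0.0287]
eef_rot: [0.0, -0.01, 1.0, -0.0]
wrist_force: [0.1, -1.2, 0.4]
opening: -0.001
```

```bash
python3 -c "
from h import *
p,r,s=tool();print(p,s['wrist_force']);
im=viewer.camera('top');cv2.imwrite('pics/t2.png',cv2.resize(im[160:280,280:380],None,fx=6,fy=5,interpolation=2))
w=viewer.camera('wrist');cv2.imwrite('pics/w2.png',cv2.convertScaleAbs(cv2.resize(w,(800,600)),alpha=1.5))"
```

```text
[ 0.51038225 -0.15615219  0.02874507] [ 0.11573427 -1.2286583   0.4119258 ]
```

View pics/w2.png

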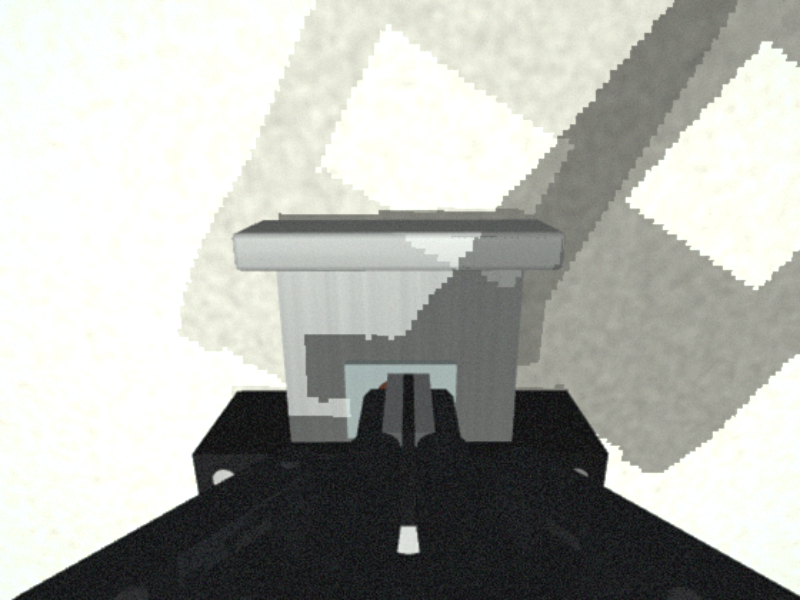

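The fingers at about (408,380) appear inside the tray. The panel at rows 220-270 hasn't moved, so I'll work out where it really is.

```bash
python3 -c "
from h import *
np.set_printoptions(precision=4,suppress=True)
p,r,s=tool()
c=viewer.calibration('wrist');E=np.array(c['extrinsics']);print(p,s['eef_rot'],E[:3,3],E[:3,2])
for n,u,z in [('panel outer top',(400,233),.042),('panel upper line',(400,220),.042),('row270',(400,270),.042),('blockfront z45',(230,455),.045),('block row391',(230,391),.045),('tip',(408,375),.021)]: print(n,onz('wrist',np.array(u)*.7,z))
print('proj TCP, tip',proj('wrist',[p,p+r.apply([0,0,.008])])/.7)
c=viewer.calibration('top')
print('top TCP',proj('top',p))
"
```

```text
[ 0.5103 -0.1561  0.0287] [-0.     -0.0102  0.9999  0.    ] [ 0.4335 -0.1574  0.1859] [ 0.3035  0.0064 -0.9528]
panel outer top [ 0.4568 -0.1593  0.042 ]
panel upper line [ 0.453  -0.1593  0.042 ]
row270 [ 0.4681 -0.1591  0.042 ]
blockfront z45 [ 0.5331 -0.2156  0.045 ]
block row391 [ 0.5089 -0.2134  0.045 ]
tip [ 0.5135 -0.1556  0.021 ]
proj TCP, tip [[406.7886 376.1791]
 [406.8395 366.678 ]]
top TCP [[326.4163 234.695 ]]
```

View pics/t2.png

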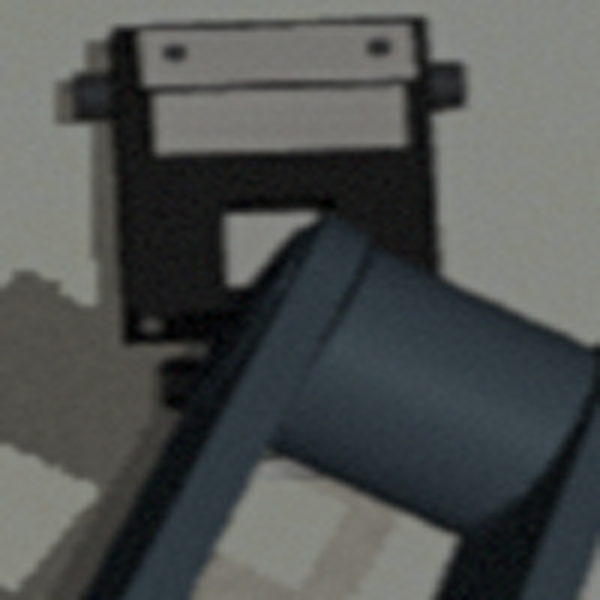

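The panel is unmoved at x = 0.457, and no force was felt. The fingertips seem to sit higher than I assumed. I'll lift, go back, and find the true tip height by touching the bench.

Call:
move_arm([
  [[0, 0, -0.6], [0, 0, 0], 0],
  [[0, 0, -1.0], [0, 0, 0], 0],
  [[0.9, 0, -1.0], [0, 0, 0], 0],
  [[1.6, 0, -1.0], [0, 0, 0], 0],
  [[1.6, 0, -0.6], [0, 0, 0], 0],
  [[1.6, 0, 0], [0, 0, 0], 0],
  [[1.6, 0, 0], [0, 0, 0], 0],
])

```text
time_s: 6.92
eef_pos: [0.4121, -0.1567, 0.0269]
eef_rot: [-0.002, -0.01, 1.0, 0.002]
wrist_force: [-0.6, 0.0, -1.0]
opening: -0.001
```

```bash
python3 -c "
from h import *
p,r,s=tool();print(p,s['wrist_force'],s['time_s'])
a=proj('scene',p)[0];print(a, proj('scene',[.457,-.159,.03]))
im=viewer.camera('scene');x,y=a.astype(int)
cv2.imwrite('pics/s3.png',cv2.convertScaleAbs(cv2.resize(im[y-50:y+50,x-50:x+70],None,fx=6,fy=6,interpolation=2),alpha=1.8))
w=viewer.camera('wrist');cv2.imwrite('pics/w3.png',w)"
```

```text
[ 0.41214252 -0.1566564   0.02686807] [-0.56193236  0.02513234 -1.0296659 ] 6.925
[184.59880476 211.49714615] [[195.82058677 219.15441238]]
```

View pics/s3.png

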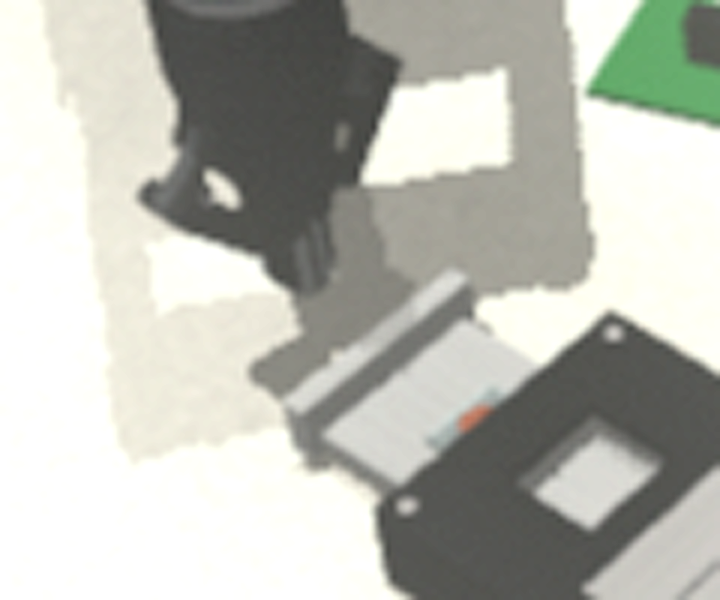

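Call:
move_arm([
  [[0, 0, 0.1], [0, 0, 0], 0],
  [[0, 0, 0.2], [0, 0, 0], 0],
  [[0, 0, 0.25], [0, 0, 0], 0],
  [[0, 0, 0.25], [0, 0, 0], 0],
])

```text
time_s: 7.52
eef_pos: [0.4142, -0.158, 0.0135]
eef_rot: [-0.0, -0.01, 1.0, 0.0]
wrist_force: [-0.1, -0.3, -0.2]
opening: -0.002
```

Call:
move_arm([
  [[-0.2, 0, 0], [0, 0, 0], 0],
  [[-0.4, 0, 0], [0, 0, 0], 0],
  [[-0.55, 0, 0], [0, 0, 0], 0],
  [[-0.7, 0, 0], [0, 0, 0], 0],
  [[-0.85, 0, 0], [0, 0, 0], 0],
  [[-0.95, 0, 0], [0, 0, 0], 0],
])

```text
time_s: 8.28
eef_pos: [0.4718, -0.1568, 0.0136]
eef_rot: [-0.0, -0.01, 1.0, 0.0]
wrist_force: [-2.3, -0.2, 1.6]
opening: -0.001
```

```bash
python3 -c "
from h import *
p,r,s=tool();print(p,s['wrist_force'],s['time_s'])
c=viewer.calibration('wrist');w=viewer.camera('wrist');cv2.imwrite('pics/w4.png',cv2.convertScaleAbs(w[100:,:],alpha=1.5))
print(proj('wrist',[p,p-[.011,0,.008],[.457,-.159,.042]])-[0,100])"
```

```text
[ 0.47175334 -0.15682767  0.0136281 ] [-2.26472187 -0.23230089  1.58147602] 8.275
[[285.01670416 162.13620234]
 [285.49722257 136.31766133]
 [280.471414   159.89083224]]
```

View pics/w4.png

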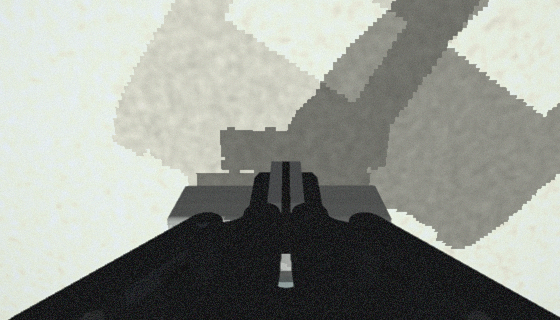

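```bash
python3 -c "
from h import *
for r in (186,214,219): print(r,onz('wrist',(200,r+100),.042),onz('wrist',(200,r+100),.012))"
```

```text
186 [ 0.47006705 -0.19330947  0.042     ] [ 0.48743019 -0.20147549  0.012     ]
214 [ 0.48402184 -0.19407185  0.042     ] [ 0.5046321  -0.20241527  0.012     ]
219 [ 0.4865999 -0.1942127  0.042    ] [ 0.50781005 -0.20258888  0.012     ]
```

Call:
move_arm([
  [[-0.1, 0, 0], [0, 0, 0], 0],
  [[-0.2, 0, 0], [0, 0, 0], 0],
  [[-0.3, 0, 0], [0, 0, 0], 0],
  [[-0.4, 0, 0], [0, 0, 0], 0],
  [[-0.45, 0, 0], [0, 0, 0], 0],
])

```text
time_s: 8.95
eef_pos: [0.4987, -0.1563, 0.0137]
eef_rot: [-0.0, -0.01, 1.0, 0.0]
wrist_force: [-1.1, 0.9, 0.6]
opening: -0.002
```

Call:
move_arm([
  [[-0.05, 0, 0], [0, 0, 0], 0],
  [[-0.1, 0, 0], [0, 0, 0], 0],
  [[-0.12, 0, 0], [0, 0, 0], 0],
])

```text
time_s: 9.32
eef_pos: [0.5057, -0.1562, 0.0137]
eef_rot: [0.0, -0.01, 1.0, -0.0]
wrist_force: [-2.6, 0.2, -0.7]
opening: -0.001
```

Call:
move_arm([
  [[-0.05, 0, 0], [0, 0, 0], 0],
  [[-0.1, 0, 0], [0, 0, 0], 0],
])

```text
time_s: 9.57
eef_pos: [0.5064, -0.156, 0.0135]
eef_rot: [-0.006, -0.011, 1.0, 0.001]
wrist_force: [-30.6, -3.6, 24.8]
opening: -0.001
```

Call:
move_arm([
  [[0.5, 0, 0], [0, 0, 0], 0],
  [[0.8, 0, 0], [0, 0, 0], 0],
  [[0.8, 0, -1.0], [0, 0, 0], 30],
  [[0.8, 0, -2.0], [0, 0, 0], 30],
  [[0.8, 1.0, -2.6], [0, 0, 0.4], 30],
  [[0.3, 2.0, -2.6], [0, 0, 0.9], 30],
  [[-0.2, 2.9, -2.6], [0, 0, 1.3], 30],
  [[-0.7, 3.8, -2.6], [0, 0, 1.6], 30],
  [[-0.9, 4.7, -2.6], [0, 0, 1.6], 30],
  [[-0.9, 4.7, -2.6], [0, 0, 1.6], 30],
])

```text
time_s: 10.82
eef_pos: [0.5606, 0.1311, 0.1701]
eef_rot: [0.001, 0.099, 0.995, 0.001]
wrist_force: [0.1, -1.4, -0.8]
opening: 0.303
```

```bash
python3 -c "
from h import *
import pickle
p,r,s=tool();print(p,s['wrist_force'],s['time_s'],s['opening'])
c=viewer.calibration('wrist');w=viewer.camera('wrist');pickle.dump(c,open('w5.pkl','wb'));cv2.imwrite('pics/w5r.png',w)
t=viewer.camera('top')
cv2.imwrite('pics/c5.png',np.hstack([cv2.convertScaleAbs(w,alpha=1.4),cv2.convertScaleAbs(cv2.resize(t[160:265,290:350],(240,420),interpolation=2),alpha=1.6)]))
plan([.609,.127,.1],-11.7)"
```

```text
[0.56064949 0.13107845 0.17009743] [ 0.05022093 -1.40144044 -0.75133432] 10.825 0.3026057373188543
t 10.925 shift [-0.802  0.155  1.164] turn [-0.002  0.005  0.023]
```

View pics/c5.png

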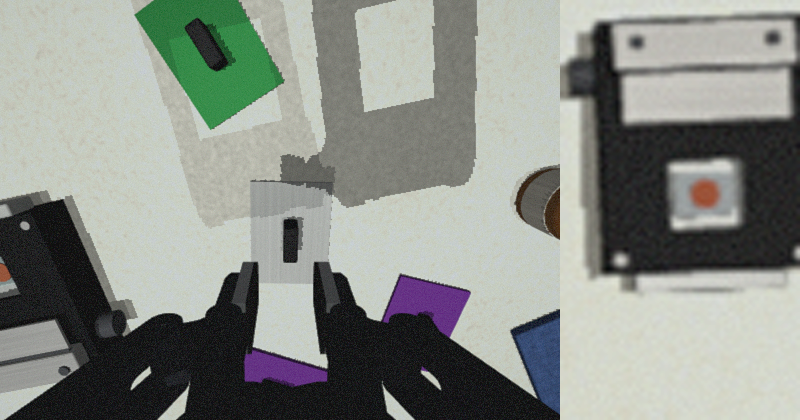

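The drawer is shut: the panel is flush and the red specimen shows in the window. The plate is in view with its corners near (251,181), (333,181), (250,283) and (323,284).

```bash
python3 -c "
from h import *
import pickle;np.set_printoptions(precision=4,suppress=True)
c=pickle.load(open('w5.pkl','rb'))
g=cv2.cvtColor(cv2.imread('pics/w5r.png'),6)
src=np.array([(251,181),(333,181),(323,284),(250,283)],np.float32)
pts=cv2.cornerSubPix(g,src.reshape(-1,1,2).copy(),(5,5),(-1,-1),(3,30,.01)).reshape(-1,2);print(pts)
for s in (src,pts):
  P=np.array([onz('wrist',u,.005,c) for u in s]);print(P,P.mean(0),np.linalg.norm(P-np.roll(P,-1,0),axis=1));d=P[2]+P[3]-P[0]-P[1];print(np.degrees(np.arctan2(d[1],d[0])))
print(onz('wrist',(291,219),.033,c),onz('wrist',(291,262),.005,c))"
```

```text
[[249.5747 180.4987]
 [333.4986 181.6073]
 [323.     284.    ]
 [249.1484 283.1238]]
[[0.5474 0.1004 0.005 ]
 [0.5629 0.1783 0.005 ]
 [0.672  0.1507 0.005 ]
 [0.6556 0.0743 0.005 ]] [0.6095 0.1259 0.005 ] [0.0795 0.1125 0.0781 0.1112]
-13.89739997613869
[[0.5467 0.0991 0.005 ]
 [0.5636 0.1787 0.005 ]
 [0.672  0.1507 0.005 ]
 [0.6556 0.0734 0.005 ]] [0.6095 0.1255 0.005 ] [0.0814 0.112  0.0791 0.1119]
-13.912165341796312
[0.5838 0.1324 0.033 ] [0.6399 0.122  0.005 ]
```

Call:
move_arm([
  [[-0.8, 0.14, 0.3], [0, 0, 0.06], 30],
  [[-0.8, 0.14, 1.0], [0, 0, 0.06], 30],
  [[-0.8, 0.14, 1.8], [0, 0, 0.06], 30],
  [[-0.8, 0.14, 2.2], [0, 0, 0.06], 30],
  [[-0.8, 0.14, 2.2], [0, 0, 0.06], 30],
])

```text
time_s: 11.55
eef_pos: [0.6066, 0.1235, 0.0356]
eef_rot: [-0.002, 0.107, 0.994, -0.0]
wrist_force: [0.4, 0.8, -0.2]
opening: 0.302
```

Call:
move_arm([
  [[-0.03, 0.04, 0.1], [0, 0, 0], 30],
  [[-0.03, 0.04, 0.2], [0, 0, 0], 30],
  [[-0.03, 0.04, 0.28], [0, 0, 0], 30],
  [[-0.03, 0.04, 0.34], [0, 0, 0], 30],
  [[-0.03, 0.04, 0.34], [0, 0, 0], 30],
])

```text
time_s: 12.18
eef_pos: [0.6104, 0.1275, 0.017]
eef_rot: [-0.0, 0.105, 0.994, -0.0]
wrist_force: [-0.6, -0.6, -0.9]
opening: 0.303
```

```bash
python3 -c "
from h import *
p,r,s=tool();print(p,s['wrist_force'],s['time_s'],s['opening'])
w=viewer.camera('wrist');
cv2.imwrite('pics/c6.png',cv2.convertScaleAbs(cv2.resize(w[100:400,100:480],None,fx=2,fy=2),alpha=1.4))
"
```

```text
[0.61040925 0.12753146 0.01703914] [-0.63847276 -0.57184082 -0.90301137] 12.175 0.30311915980353765
```

View pics/c6.png

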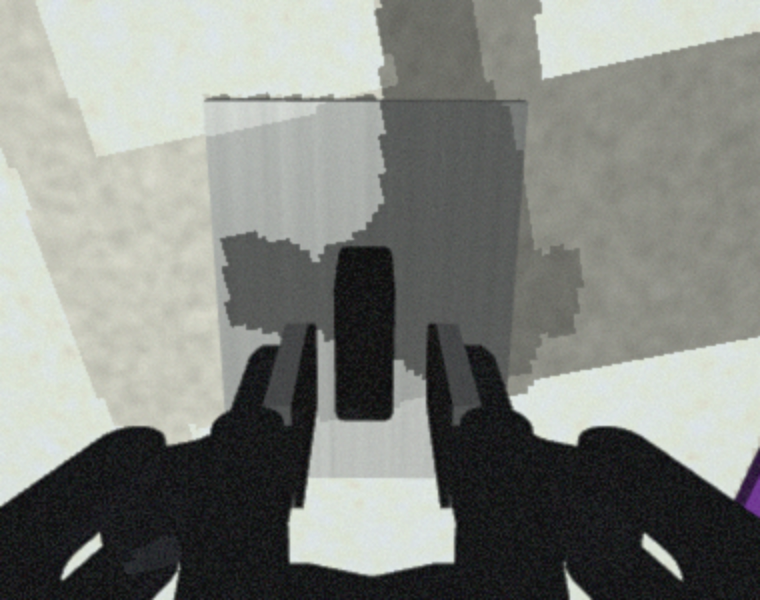

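The pads straddle the bar with the jaws well aligned, columns 305-440 against the bar at 335-395. I'm feeling down for the plate next.

Call:
move_arm([
  [[0, -0.02, 0.05], [0, 0, 0], 30],
  [[0, -0.02, 0.1], [0, 0, 0], 30],
  [[0, -0.02, 0.1], [0, 0, 0], 30],
])

```text
time_s: 12.6
eef_pos: [0.6101, 0.1262, 0.0109]
eef_rot: [-0.0, 0.105, 0.994, -0.0]
wrist_force: [-0.4, -1.0, 0.8]
opening: 0.295
```

Call:
move_arm([
  [[0, 0, 0], [0, 0, 0], 10],
  [[0, 0, 0], [0, 0, 0], 0],
  [[0, 0, 0], [0, 0, 0], 0],
  [[0, 0, 0], [0, 0, 0], 0],
  [[0, 0, 0], [0, 0, 0], 0],
])

```text
time_s: 13.22
eef_pos: [0.6106, 0.1263, 0.0115]
eef_rot: [0.0, 0.105, 0.994, 0.0]
wrist_force: [-0.4, 0.1, 2.5]
opening: 0.139
```

Call:
move_arm([
  [[0, 0, -0.4], [0, 0, 0], 0],
  [[0, 0, -1.0], [0, 0, 0], 0],
  [[0, -0.4, -1.6], [0, 0, 0], 0],
  [[-0.05, -1.2, -1.7], [0, 0, -0.4], 0],
  [[-0.1, -2.1, -1.7], [0, 0, -0.8], 0],
  [[-0.15, -3.0, -1.7], [0, 0, -1.2], 0],
  [[-0.2, -3.9, -1.7], [0, 0, -1.66], 0],
  [[-0.21, -4.6, -1.7], [0, 0, -1.66], 0],
  [[-0.21, -4.78, -1.5], [0, 0, -1.66], 0],
  [[-0.21, -4.78, -1.31], [0, 0, -1.66], 0],
])

```text
time_s: 14.48
eef_pos: [0.5621, -0.1569, 0.0888]
eef_rot: [-0.0, -0.009, 1.0, 0.0]
wrist_force: [-0.4, 1.0, -1.4]
opening: 0.139
```

```bash
python3 -c "
from h import *
import pickle
p,r,s=tool();print(p,s['wrist_force'],s['time_s'],s['opening'],s['eef_rot'])
c=viewer.calibration('wrist');w=viewer.camera('wrist');pickle.dump(c,open('w7.pkl','wb'));cv2.imwrite('pics/w7r.png',w)
t=viewer.camera('scene')
cv2.imwrite('pics/c7.png',np.hstack([cv2.convertScaleAbs(w[:,100:460],alpha=1.4),cv2.convertScaleAbs(cv2.resize(t[180:300,180:300],(420,420),interpolation=2),alpha=1.6)]))
plan([.563,-.1568,.09],1.2)"
```

```text
[ 0.56206246 -0.15685744  0.08877354] [-0.41103566  0.99931827 -1.38642158] 14.475 0.1386844587495459 [-4.14800630e-04 -9.47499052e-03  9.99954949e-01  3.89693712e-04]
t 14.575 shift [-0.03  -0.033 -0.043] turn [ 0.018 -0.027  0.001]
```

View pics/c7.png

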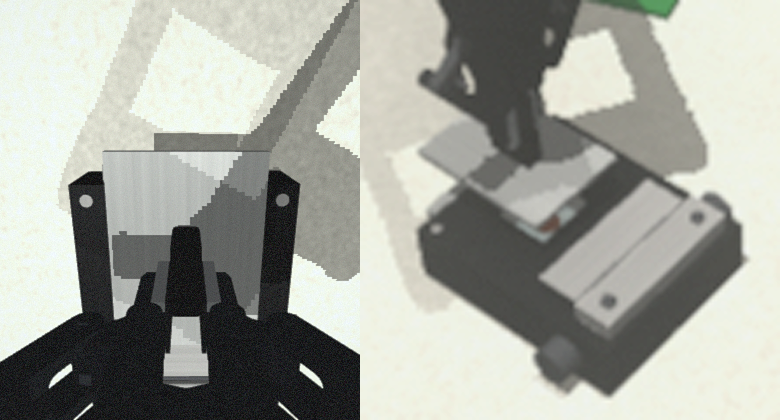

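The plate is held level above the stage, short of the leaf. Its rear edge lies at row 151 and the corner dots at (186,201) and (382,200).

```bash
python3 -c "
from h import *
import pickle;np.set_printoptions(precision=4,suppress=True)
c=pickle.load(open('w7.pkl','rb'))
g=cv2.cvtColor(cv2.imread('pics/w7r.png'),6)
D=[]
for x,y in[(186,201),(382,200)]:
    w=np.clip(g[y-6:y+7,x-6:x+7].astype(float)-60,0,None);yy,xx=np.mgrid[y-6:y+7,x-6:x+7];q=((w*xx).sum()/w.sum(),(w*yy).sum()/w.sum());D.append(onz('wrist',q,.045,c));print(q,D[-1])
d=D[1]-D[0];print('yaw',-np.degrees(np.arctan2(d[0],d[1])),(D[0]+D[1])/2)
src=np.array([(203,151),(370,151)],np.float32)
# edge row fit by gradient
cols=np.arange(215,360);gy=cv2.Sobel(cv2.GaussianBlur(g,(5,5),0),cv2.CV_32F,0,1);
rows=145+np.argmax(np.abs(gy[145:158,cols]),0);k=np.polyfit(cols,rows,1);print('edge',k,np.std(rows-np.polyval(k,cols)))
P=[onz('wrist',(x,np.polyval(k,x)),.0826,c) for x in(203,370)];print(P);d=P[1]-P[0];print('plate yaw',-np.degrees(np.arctan2(d[0],d[1])))
p,r,s=tool();print('centre from rear edge x',(P[0]+P[1])/2+[.055,0,0],p)"
```

```text
(np.float64(185.67797626183912), np.float64(200.60112696319385)) [ 0.5421 -0.2183  0.045 ]
(np.float64(382.29154518950435), np.float64(199.68189180434078)) [ 0.5391 -0.0974  0.045 ]
yaw 1.4450362607466332 [ 0.5406 -0.1578  0.045 ]
edge [  0.0208 144.7809] 0.7039787742503606
[array([ 0.5058, -0.197 ,  0.0826]), array([ 0.5058, -0.1171,  0.0826])]
plate yaw -0.008418432817086
centre from rear edge x [ 0.5608 -0.1571  0.0826] [ 0.5611 -0.1549  0.0875]
```

```bash
python3 -c "
from h import *
import pickle;np.set_printoptions(precision=2,suppress=True,linewidth=200)
c=pickle.load(open('w7.pkl','rb'))
g=cv2.cvtColor(cv2.imread('pics/w7r.png'),6).astype(float)
for a,b in [(206,226),(226,250),(258,280),(280,300),(310,335),(342,355),(355,367)]: print(a,g[145:158,a:b].mean(1))
"
```

```text
206 [153.05 153.75 154.15 155.55 152.8  108.15  85.3  139.45 141.5  140.6  140.85 140.55 140.55]
226 [157.79 157.08 156.71 157.   155.21 109.46  85.08 138.29 140.92 140.12 139.92 139.46 139.38]
258 [ 86.73  86.05  87.    88.05  86.14  72.86  88.18 147.59 150.23 148.14 141.32 140.45 140.27]
280 [ 87.25  87.95  87.3   86.9   85.55  73.3   91.25 158.2  160.   158.95 157.9  158.25 158.6 ]
310 [ 86.24  86.4   86.24  87.12  85.    72.36  90.96 155.6  157.72 157.2  156.24 156.6  156.12]
342 [84.69 84.54 84.15 85.23 84.15 70.92 62.08 92.62 95.08 94.62 94.69 92.38 93.92]
355 [84.08 84.5  84.5  84.58 84.75 71.   63.33 92.83 94.67 94.25 93.67 93.33 94.08]
```

Call:
move_arm([
  [[0, -0.01, 0.2], [0, 0, -0.03], 0],
  [[0, -0.01, 0.4], [0, 0, -0.03], 0],
  [[0, -0.01, 0.45], [0, 0, -0.03], 0],
  [[0, -0.01, 0.5], [0, 0, -0.03], 0],
  [[0, -0.01, 0.5], [0, 0, -0.03], 0],
])

```text
time_s: 15.2
eef_pos: [0.5627, -0.1574, 0.0599]
eef_rot: [0.0, -0.012, 1.0, -0.0]
wrist_force: [-0.2, 0.1, -1.9]
opening: 0.138
```

Call:
move_arm([
  [[0, 0, 0.03], [0, 0, 0], 0],
  [[0, 0, 0.05], [0, 0, 0], 0],
  [[0, 0, 0.06], [0, 0, 0], 0],
  [[0, 0, 0.06], [0, 0, 0], 0],
])

```text
time_s: 15.7
eef_pos: [0.5626, -0.1575, 0.0564]
eef_rot: [0.0, -0.012, 1.0, -0.0]
wrist_force: [-0.6, 0.1, 0.2]
opening: 0.137
```

Call:
move_arm([
  [[-0.08, 0, 0], [0, 0, 0], 0],
  [[-0.16, 0, 0], [0, 0, 0], 0],
  [[-0.24, 0, 0], [0, 0, 0], 0],
  [[-0.32, 0, 0], [0, 0, 0], 0],
  [[-0.4, 0, 0], [0, 0, 0], 0],
  [[-0.48, 0, 0], [0, 0, 0], 0],
  [[-0.56, 0, 0], [0, 0, 0], 0],
  [[-0.62, 0, 0], [0, 0, 0], 0],
  [[-0.64, 0, 0], [0, 0, 0], 0],
  [[-0.64, 0, 0], [0, 0, 0], 0],
])

```text
time_s: 16.95
eef_pos: [0.6012, -0.1565, 0.0565]
eef_rot: [0.0, -0.012, 1.0, -0.0]
wrist_force: [-2.0, 0.3, 4.0]
opening: 0.145
```

```bash
python3 -c "
from h import *
import pickle
p,r,s=tool();print(p,s['wrist_force'],s['torque'],s['time_s'],s['opening'],s['eef_rot'])
c=viewer.calibration('wrist');w=viewer.camera('wrist');pickle.dump(c,open('w8.pkl','wb'));cv2.imwrite('pics/w8r.png',w)
t=viewer.camera('scene')
cv2.imwrite('pics/c8.png',np.hstack([cv2.convertScaleAbs(w[:,100:460],alpha=1.4),cv2.convertScaleAbs(cv2.resize(t[190:300,190:300],(420,420),interpolation=2),alpha=1.6)]))"
```

```text
[ 0.60121013 -0.15650093  0.05647282] [-2.01331684  0.25641217  3.98727061] [-0.05931735  0.43561957  0.01096855] 16.95 0.14452804888285595 [ 1.91557879e-04 -1.23324287e-02  9.99923932e-01 -7.50133590e-05]
```

View pics/c8.png

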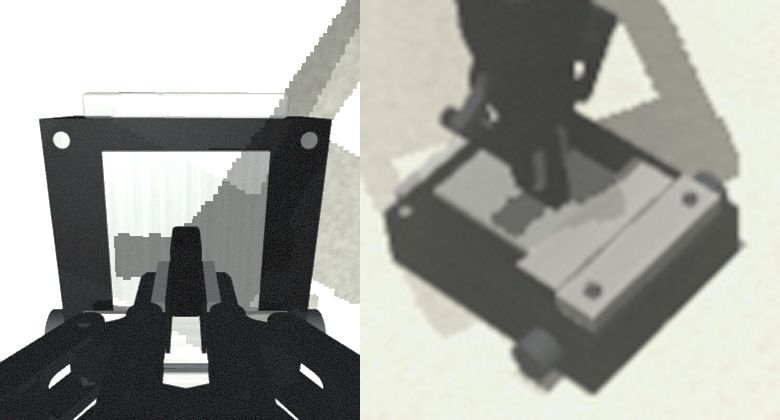

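The front edge is under the leaf, and the leaf looks level. The plate's rear edge is at row 151, with the stage front at about row 118. I'll check insertion, squareness and centring numerically.

```bash
python3 -c "
from h import *
import pickle;np.set_printoptions(precision=4,suppress=True,linewidth=160)
c=pickle.load(open('w8.pkl','rb'));g=cv2.cvtColor(cv2.imread('pics/w8r.png'),6).astype(float)
D=[]
for x,y in[(162,140),(409,140)]:
    w=np.clip(g[y-7:y+8,x-7:x+8]-70,0,None);yy,xx=np.mgrid[y-7:y+8,x-7:x+8];q=((w*xx).sum()/w.sum(),(w*yy).sum()/w.sum());D.append(onz('wrist',q,.045,c))
def cross(v,t):
    i=np.argmax((v[:-1]<t)&(v[1:]>=t)); return i+(t-v[i])/(v[i+1]-v[i])
def rear(a,b): v=g[145:158,a:b].mean(1); return 145+cross(v,(v[0]+v[-1])/2)
rl,rr=rear(208,240),rear(340,365);
v=g[170:200,:].mean(0); print('rear rows',rl,rr)
P=[onz('wrist',(x,y),.05,c) for x,y in((224,rl),(352,rr))]
row=g[160:170].mean(0);L=195+cross(row[195:215],90);print(row[362:380].round())
i=362+np.argmin(np.diff(row[362:380]));print('cols',L,i)
Q=[onz('wrist',(x,165),.05,c) for x in(L,i+.5)]
d=D[1]-D[0];e=P[1]-P[0];ys=-np.arctan2(d[0],d[1]);yp=-np.arctan2(e[0],e[1])
print('yaw stage,plate',np.degrees([ys,yp]))
m=(D[0]+D[1])/2;ux=np.array([np.cos(ys),np.sin(ys),0]);uy=np.array([-np.sin(ys),np.cos(ys),0])
print('dots',D,'rear-dots x',((P[0]+P[1])/2-m)@ux,'lateral',((Q[0]+Q[1])/2-m)@uy)
for rr in(117,118,119,120):print(rr,onz('wrist',(200,rr),.045,c))
"
```

```text
rear rows 151.04506252695128 150.6538081107814
[127. 127. 126. 126. 126. 128. 124.  61.  27.  24.  23.  22.  22.  22.  25.  20.  25.  24.]
cols 202.08105022831052 368
yaw stage,plate [1.4645 1.6793]
dots [array([ 0.5419, -0.2183,  0.045 ]), array([ 0.5389, -0.0973,  0.045 ])] rear-dots x 0.004643135234391481 lateral -2.424608065232105e-08
117 [ 0.5307 -0.199   0.045 ]
118 [ 0.5311 -0.199   0.045 ]
119 [ 0.5316 -0.199   0.045 ]
120 [ 0.5321 -0.199   0.045 ]
```

Call:
move_arm([
  [[0, 0, 0.01], [0, 0, 0], 0],
  [[0, 0, 0.01], [0, 0, 0], 0],
])

```text
time_s: 17.3
eef_pos: [0.6012, -0.1565, 0.0565]
eef_rot: [0.0, -0.012, 1.0, -0.0]
wrist_force: [-4.3, 1.0, 8.4]
opening: 0.141
```

Call:
move_arm([
  [[0, 0, 0.004], [0, 0, 0], 0],
  [[0, 0, 0.004], [0, 0, 0], 0],
  [[0, 0, 0.004], [0, 0, 0], 0],
  [[0, 0, 0.004], [0, 0, 0], 0],
])

```text
time_s: 17.8
eef_pos: [0.6012, -0.1565, 0.0564]
eef_rot: [0.0, -0.012, 1.0, -0.0]
wrist_force: [-4.8, 0.2, 10.1]
opening: 0.137
```

```bash
python3 -c "
from h import *
for i in range(4):
  viewer.camera('wrist');p,r,s=tool();print(s['time_s'],s['wrist_force'],s['torque'],p,s['opening'])
print(s['eef_rot'])"
```

```text
17.85 [-5.7118175   0.71723009 10.34772895] [ 0.19903263  0.80891065 -0.03144824] [ 0.60121616 -0.15649888  0.05642746] 0.13349392362269114
17.9 [-4.74002441  1.24931565  9.43689245] [0.16770865 0.85569313 0.06871714] [ 0.60123644 -0.15651177  0.05644626] 0.13849434281140882
17.95 [-5.97023724  0.75836701  9.2476111 ] [0.18140826 0.8284317  0.03945558] [ 0.60124199 -0.15651354  0.05645414] 0.13765080326784312
18.0 [-4.69177066  1.0209031   9.84484925] [ 0.17827227  0.87497565 -0.00576141] [ 0.60122856 -0.15650646  0.05642805] 0.1368799939269875
[ 2.81632128e-04 -1.23226745e-02  9.99924027e-01 -1.16560764e-04]
```

```bash
python3 -c "
from h import *
print(workorder.hand_in())"
```

```text
the job is handed in; nothing more can be done
None
```

I shut the drawer, gripped the silver cover plate by its bar, laid it on the stage and slid it under the leaf. I handed in at about 18 s, still holding and pressing the plate.

**Last checks**
- **Drawer:** the push ended on a hard stop at about 30 N. The top picture showed the front panel flush and the specimen in the window.
- **Plate under the leaf:** it reaches in about 24.6 mm. It is centred to within the measuring error of about 1 mm and square to about 0.2°.
- **Leaf:** it looked level in the scene picture, but I did not measure its angle.
- **Push:** 9.2–10.3 N downward over the last readings, with the grip holding at an opening of 0.137.

**What went wrong or disagreed**
- **First drawer push:** it missed. With the TCP at 29 mm the fingers passed over the panel, although the stated tool geometry says they should have hit it. No contact force showed, and lowering the TCP to 14 mm worked. The fingers did pass over the specimen in the tray, which looked undisturbed afterwards.
- **Sideways force:** about 5 N along -x remains on the tool. I took it to be friction holding the plate, and it was steady over the last readings.

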